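Shift the bend tester's drive into the green test rate

TASK

The brick on the bend tester is ready for its slow test: push the drive's gear lever along its gate, out of the middle slot where it was left, and fully home into the slot whose end is marked by the green disc, without running it into any of the other three coloured slots on the way. Only push it, with the fingers shut: do not grip the lever between them, and do not force it hard against the gate. Leave the brick, the test bar, the caliper and the spray can where they are.

Things in the scene. Friction and masses are not known exactly. Their poses are not given: they have to be found in the camera images.
- tester: Fixed bench bend tester, white and blue case: x -150 to 150 mm, y -470 to 110 mm, deck 115 mm above the bench. Origin on the bench under the middle of the lever's gate; x away from the robot, y to the left, z up; turned by up to 15 degrees. The load frame (two columns, 520 mm high) stands on the right part, from y = -180 mm to -450 mm.
- gate_mid (a point): Middle of the steel gate plate (128 x 128 mm), on its top face, 130 mm above the bench. Three slots along the tester's x, at y = -26, 0 and 26 mm, open from x = -31 to 31 mm, are joined by one cross lane along y at x = 0 (a double H). Slots and lane are 14 mm wide and guide the 10 mm stem: it can change slots only within about 2 mm of x = 0 at the plate.
- gear_lever: Gear lever: steel stem 10 mm in diameter with a black ball on top, standing in the gate; it pivots both ways about its origin, 20 mm above the bench under gate_mid. z runs along the stem to the ball. It starts in the middle slot, anywhere along it (towards the robot, away, or near neutral).
- ball_center (a point): Centre of the lever's black ball, 36 mm in diameter, 215 mm from the pivot (235 mm above the bench with the lever upright). Fully home in a corner slot it stands about 50 mm off upright both in the tester's x and in its y.
- stem_at_gate (a point): Point on the lever's stem axis at the height of the gate plate, 106 mm from the pivot. Moves about half as far as the ball; fully home it lies about 22.5 mm from the disc at that slot's end, straight in line along the slot.
- lever_shift (a joint): Lean of the lever along the slots (rad): 0 in the neutral cross lane, plus away from the robot (tester +x), minus towards the robot; stopped at about 0.23 by a slot's end either way. Stiff by friction: about 4 N at the ball moves it, and it stays where it is left.
- lever_cross (a joint): Lean of the lever across the slots (rad): 0 in the middle slot, plus to the left (tester +y), about 0.24 in the left slots and -0.24 in the right ones (stops near 0.255). About 3 N at the ball moves it along the lane; it stays where it is left.
- green_disc: Green disc, 22 mm in diameter, 3 mm thick, on the gate plate just beyond the end of one of the four corner slots: 46 mm off gate_mid along the tester's x and 26 mm along its y. It marks the wanted slot. Which corner has which colour changes. Origin under its centre.
- yellow_disc: Yellow disc of the same kind at another corner slot.
- blue_disc: Blue disc of the same kind at another corner slot.
- red_disc: Red disc of the same kind at another corner slot.
- brick: Sand-coloured refractory brick 230 x 114 x 64 mm, 3.4 kg, loose on the two support rollers of the load frame. Origin under its centre.
- test_bar: Sand-coloured ceramic bar 25 x 100 x 25 mm, loose on the deck, on the robot's side of the gate plate. Origin under its centre, y along it.
- spray_can: Blue spray can with a yellow band and red cap, 52 mm in diameter, 148 mm high, loose on the bench left of the tester. Origin under its centre.
- caliper: Steel caliper 230 mm long (x), 12 mm high, loose on the bench at the left, nearer the robot. Origin on the bench under the middle of its beam.

How it is judged:
At the end, for the whole second after the job is handed in: The lever rests fully home in the green disc's slot: its stem at the gate plate within 25.5 mm of the disc (about 22.5 mm when right home, so about 3 mm short at most). Brick, test bar, caliper and spray can lie within 12 mm of where they were (horizontal distance between stem_at_gate and green_disc below 0.0255 m and velocity of joint lever_shift between -0.05 and 0.05 rad/s and velocity of joint lever_cross between -0.05 and 0.05 rad/s and distance of each of brick, test_bar, spray_can, caliper from where it was at the start of the episode below 0.012 m); the robot touches nothing.
It fails at once if the lever is run into the yellow, blue or red disc's slot (horizontal distance between stem_at_gate and yellow_disc below 0.029 m or horizontal distance between stem_at_gate and blue_disc below 0.029 m or horizontal distance between stem_at_gate and red_disc below 0.029 m).
It fails at once if the lever is forced: more than 60 N between fingers and lever (contact force between the fingers and gear_lever above 60 N).
It fails at once if the lever is gripped: the fingers close round it, its axis between the pads (x of the grasp point in the frame of gear_lever between -0.011 and 0.011 m and y of the grasp point in the frame of gear_lever between -0.011 and 0.011 m and z of the grasp point in the frame of gear_lever below 0.24 m and contact force between the fingers and gear_lever above 1 N).
It fails at once if brick, test bar, spray can or caliper is moved, knocked over or lifted (distance of any of brick, test_bar, spray_can, caliper from where it was at the start of the episode above 0.012 m or angle between spray_can's own z axis and vertical above 0.3 rad).
It also fails if it takes over 64 s, if anything falls off the work surface, if the arm or the gripper's body presses on something with over 40 N, if the wrist force passes 120 N, or if a joint passes its speed limit or range.

ROBOT

A 6-joint arm with a two-finger parallel gripper is mounted at the origin on the work surface. World frame = base frame: x ahead of the robot, y to its left, z up, the work surface at z = 0. Lengths are in m, angles in rad, forces in N, time in s.
With the tool pointing down it reaches from about 0.275 to 0.85 m from the base axis. Payload 5.2 kg.
Tool frame: the origin (TCP) lies at the very end of the fingers, on their centre line; the grasp point (between the pads) lies 19 mm behind it (ctrl.pinch_z is the distance from the TCP to the grasp point, in m); z points along the fingers, y is the line along which they close (so a half turn about z gives the same grasp; the last joint's range is limited). The gripper opens to 85 mm and grips with 20 to 120 N. Pads are 22 mm wide; open, the fingers measure 114 mm over their backs; the gripper's body (76 mm by 85 mm) begins 54 mm behind the grasp point. The pads swing forward as they close: fully open they stand 13 mm farther back than shut.
Start: joints at [1.08, 0.259, 1.535, -0, 1.348, -0.203], TCP at [0.156, 0.527, 0.231] pointing down, gripper open.
Joint ranges: [-3.14, 3.14], [-0.91, 2.08], [0.19, 2.58], [-1.22, 4.36], [0.22, 2.71], [-3.12, 3.12]. Speed limits (rad/s): [2.57, 2.57, 3.14, 3.14, 3.14, 3.14].

INTERFACE

Orientations are given as a 3x3 rotation matrix whose columns are the frame's x, y, z axes.
In Python, from plant import ctrl gives the robot as it stands.
- The arm moves only by the shell command python3 shift.py 'ROWS' [FORCE]. ROWS is rows parted by semicolons, their numbers by spaces, 1 to 8 of them, each of 5 numbers: dx, dy, dz in m, then a turn about the tool's z in rad, then the opening from 0.0 (shut) to 1.0 (fully open); each row shifts and turns the commanded pose from where the row before left it, along the tool's axes as they then stand; what a row does not reach is not made up. A row lasts 1/8 s, in which the tool goes at most 0.0625 m and 0.188 rad, less where a joint would pass 70% of its speed; a pose out of reach is approached as far as the arm can. The fingers move at their own pace and stop on an object; FORCE is the grip in N (left out, the last holds). Time passes only in rows, so rows that do not move let the fingers close. It prints the time, the measured TCP pose, the force, the opening and the grip force at its end.
- ctrl.sense(): the state, without advancing time (a new reading comes with each control period).
- ctrl.get_image(name): name is "scene" or "side" or "wrist"; returns the picture (384x512x3 uint8, red, green, blue); there is no depth.
- ctrl.camera_info(name): a dict with "fov_y" (degrees; the focal length in pixels is half the picture's height over the tangent of half this angle, whatever the lens; pixels are square), "cx", "cy" (the principal point, pixels), "R" (3x3) and "t" (3): a world point X has camera coordinates R X + t. Camera axes: x right, y down, z forward; pixel columns grow to the right and rows downward; lengths in m; the calibration is good to about 2 mm. A picture is of the moment at which its call begins: read the wrist's pose just before it. camera_info takes no time and is no camera call; for the wrist camera it gives the pose at the moment of the call.
- ctrl.hand_in(): hands the job in; it is judged then, once.
The state is a dict: "clock": time; "q": joint angles; "qd": joint speeds; "effort": joint torques, N m; "position": TCP position; "tcp_rot": TCP orientation; "wrist_force": force on the tool from outside, world axes, zero at the start; "moment": the same for the moment, N m; "opening": opening from 0.0 (shut) to 1.0 (fully open); "finger_force": force on a finger pad.
Only numpy, scipy, OpenCV 4.12 (cv2) and the standard library are available. Lean on these libraries where they do the work, as an engineer would, in place of code of your own. Each camera call takes 0.05 s, during which the arm holds its last target. There are 200 camera calls.

## Working session

There is one attempt and no reset: what is moved stays moved. The work goes in short steps, Python scripts to look and compute and a shell command to move; the robot and the scene stay as the last step left them, time stands still between calls to the robot, and variables do not carry over. Pictures are saved under pics/ and viewed, at most 10 in all, crops included, and the job is handed in when it is done.

```bash
ls; mkdir -p pics
python3 - <<'E'
from plant import ctrl
import cv2,numpy as np
s=ctrl.sense();print(s['clock'],s['position'],s['tcp_rot'].round(3) if hasattr(s['tcp_rot'],'round') else s['tcp_rot'],s['opening'],ctrl.pinch_z)
for n in('scene','side'):
    im=ctrl.get_image(n);np.save(f'pics/{n}0.npy',im);cv2.imwrite(f'pics/{n}0.png',im[:,:,::-1]);i=ctrl.camera_info(n);print(n,i)
E
```

```text
pics
plant.py
shift.py
0.0 [0.15585774 0.52691346 0.23046964] [[-0.959  0.284 -0.001]
 [ 0.284  0.959 -0.002]
 [ 0.    -0.002 -1.   ]] 1.004974162307194 0.0187
scene {'fov_y': 55.67259374386575, 'cx': 258.7403246288444, 'cy': 191.46626258291022, 'R': array([[ 0.67884917,  0.73427382,  0.00240241],
       [ 0.46187117, -0.42446003, -0.77878669],
       [-0.57082295,  0.5297883 , -0.62728424]]), 't': array([-0.41498782, -0.07646898,  1.45018378])}
side {'fov_y': 52.23572341758063, 'cx': 260.80170544459844, 'cy': 195.0790117604188, 'R': array([[-0.99097732, -0.13398177, -0.00358187],
       [-0.09214467,  0.70045537, -0.70772285],
       [ 0.0973309 , -0.70100725, -0.70648109]]), 't': array([0.50252499, 0.09825202, 1.27702353])}
```

View pics/scene0.png

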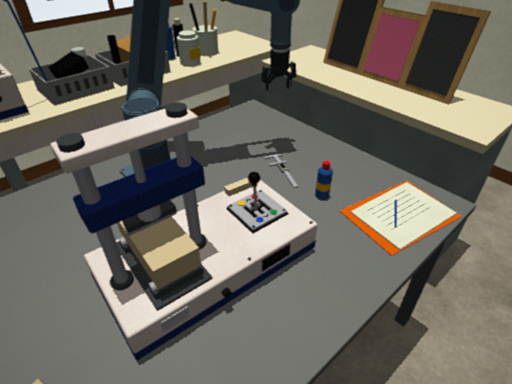

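View pics/side0.png

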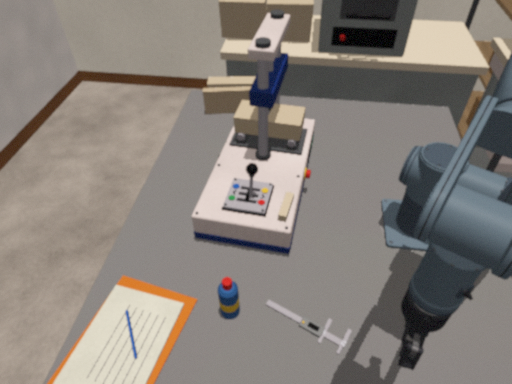

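The scene view has the gate at about (257,210) with the ball at (254,178). The side view has the gate at about (249,196) and the ball at (252,169). In the side view green is at (232,197), blue (236,186), yellow (265,190) and red (262,202), so green marks the away-left slot. Next I'll measure them.

```bash
cat > h.py <<'E'
import numpy as np,cv2
from plant import ctrl
def ray(i,u,v):
    f=192/np.tan(np.radians(i['fov_y']/2));R=np.array(i['R']);t=np.array(i['t'])
    d=R.T@np.array([(u-i['cx'])/f,(v-i['cy'])/f,1]);return -R.T@t,d/np.linalg.norm(d)
def plane(i,p,z):
    c,d=ray(i,*p);return c+d*(z-c[2])/d[2]
def meet(rs):
    A=sum(np.eye(3)-np.outer(d,d) for c,d in rs);b=sum((np.eye(3)-np.outer(d,d))@c for c,d in rs)
    return np.linalg.solve(A,b)
H={'green':(45,85),'yellow':(22,35),'blue':(95,125),'red':(172,8)}
def blobs(im,box):
    x0,y0,x1,y1=box;h=cv2.cvtColor(im[y0:y1,x0:x1],cv2.COLOR_RGB2HSV).astype(int);o={}
    for k,(a,b) in H.items():
        m=((h[...,0]>=a)&(h[...,0]<=b) if a<b else (h[...,0]>=a)|(h[...,0]<=b))&(h[...,1]>130)&(h[...,2]>70)
        n,l,s,c=cv2.connectedComponentsWithStats(m.astype(np.uint8))
        if n>1:
            j=1+s[1:,4].argmax();o[k]=(tuple(c[j]+[x0,y0]),s[j,4])
    return o
def ball(im,box):
    x0,y0,x1,y1=box;g=im[y0:y1,x0:x1].max(2)<50
    n,l,s,c=cv2.connectedComponentsWithStats(g.astype(np.uint8));j=1+s[1:,4].argmax()
    return tuple(c[j]+[x0,y0]),s[j]
E
python3 - <<'E'
from h import *
B={'scene':((226,186,290,232),(244,168,266,187)),'side':((222,176,276,216),(243,162,262,177))}
rs={}
for n in B:
    im=np.load(f'pics/{n}0.npy');i=ctrl.camera_info(n)
    for k,(c,a) in blobs(im,B[n][0]).items():
        print(n,k,np.round(c,1),a,plane(i,c,.133).round(4));rs.setdefault(k,[]).append(ray(i,*c))
    c,s=ball(im,B[n][1]);print(n,'ball',c,s);rs.setdefault('ball',[]).append(ray(i,*c))
for k in rs:
    if len(rs[k])>1:print(k,meet(rs[k]).round(4))
a=[np.load(f'pics/{n}0.npy')[y0:y1,x0:x1] for n,(x0,y0,x1,y1) in (('scene',(206,156,306,246)),('side',(199,146,299,236)))]
cv2.imwrite('pics/c0.png',cv2.resize(np.hstack(a),(800,360),interpolation=cv2.INTER_CUBIC)[:,:,::-1])
E
```

```text
scene green [273.2 211.6] 21 [0.5895 0.0777 0.133 ]
scene yellow [240.6 202.4] 21 [0.4931 0.034  0.133 ]
scene blue [259.4 218.9] 27 [0.5852 0.0263 0.133 ]
scene red [252.3 196. ] 7 [0.4943 0.0805 0.133 ]
scene ball (np.float64(253.66086956521738), np.float64(178.09565217391304)) [  5   4  11  15 115]
side green [231.5 197.5] 8 [0.5849 0.0815 0.133 ]
side yellow [264.5 190.2] 16 [0.4901 0.0374 0.133 ]
side blue [235.5 185.8] 10 [0.5821 0.0295 0.133 ]
side red [261.  201.8] 19 [0.4942 0.0877 0.133 ]
side ball (np.float64(251.64285714285714), np.float64(169.22857142857143)) [ 5  3  9 11 70]
green [0.5864 0.0796 0.1303]
yellow [0.4907 0.0355 0.1308]
blue [0.583  0.0277 0.1309]
red [0.4933 0.0834 0.1299]
ball [0.5257 0.0576 0.2316]
```

View pics/c0.png

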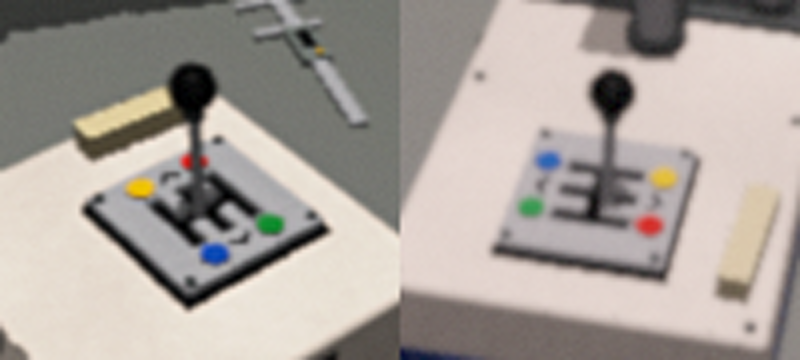

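Green is the away-left slot. The gate centre is at about (0.5384, 0.0566), the tester yaw is about -3.6°, and the ball is about 12 mm towards the robot from neutral. I'll align the tool, shut the fingers and go to the robot side of the lever, up high.

```bash
python3 shift.py '0 0 -0.04 -0.1125 0;0 0 -0.04 -0.1125 0;-0.026 -0.037 0 0 0;-0.026 -0.037 0 0 0;-0.026 -0.037 0 0 0;-0.026 -0.037 0 0 0;-0.026 -0.037 0 0 0;-0.026 -0.037 0 0 0' 20 && python3 shift.py '-0.026 -0.037 0 0 0;-0.026 -0.037 0 0 0;-0.026 -0.037 0 0 0;-0.026 -0.037 0 0 0;-0.026 -0.037 0 0 0;-0.026 -0.037 0 0 0;0 0 0 0 0;0 0 0 0 0'
python3 - <<'E'
from h import *
s=ctrl.sense();print(s['position'],np.array(s['tcp_rot']).round(4))
i=ctrl.camera_info('wrist');im=ctrl.get_image('wrist');np.save('pics/w1.npy',im);cv2.imwrite('pics/w1.png',im[:,:,::-1]);print(i)
E
```

```text
clock: 1.1
position: [0.2982, 0.2947, 0.3111]
tcp_rot: [[-0.998, 0.062, -0.0], [0.062, 0.998, -0.0], [0.0, -0.0, -1.0]]
wrist_force: [-0.3, 0.3, -0.3]
opening: 0.001
finger_force: 0.0
clock: 2.1
position: [0.4391, 0.0649, 0.3109]
tcp_rot: [[-0.998, 0.063, -0.001], [0.063, 0.998, 0.001], [0.001, 0.001, -1.0]]
wrist_force: [0.3, -0.3, 0.2]
opening: 0.001
finger_force: 0.0
[0.43912284 0.06493617 0.31090243] [[-9.98e-01  6.35e-02 -1.30e-03]
 [ 6.34e-02  9.98e-01  6.00e-04]
 [ 1.30e-03  5.00e-04 -1.00e+00]]
{'fov_y': 70.37928694001683, 'cx': 251.42670219861077, 'cy': 188.35947469082018, 'R': array([[ 6.28061631e-02,  9.98025533e-01,  6.49546225e-04],
       [ 9.45031938e-01, -5.96804869e-02,  3.21485420e-01],
       [ 3.20889423e-01, -1.95774238e-02, -9.46914306e-01]]), 't': array([-0.09155191, -0.47738228,  0.31601748])}
```

View pics/w1.png

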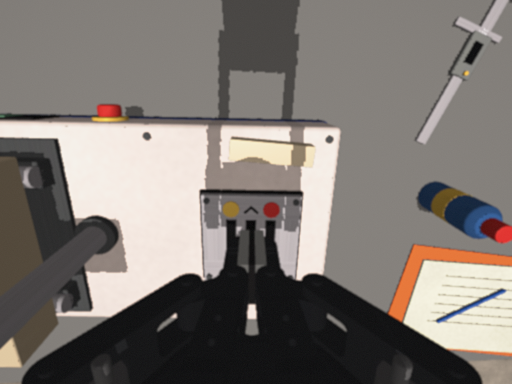

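The wrist view shows the yellow disc at (231,210) and the red at (271,210). The fingers hide the lever, but the alignment agrees with my fix. I'll lower beside the ball and push it gently towards neutral.

```bash
python3 shift.py '0 -0.002 0.045 0 0;0 0 0.045 0 0;-0.025 0 0 0 0;-0.022 0 0 0 0;0 0 0 0 0' && python3 shift.py '-0.004 0 0 0 0;-0.004 0 0 0 0;-0.004 0 0 0 0;-0.004 0 0 0 0;-0.003 0 0 0 0;0 0 0 0 0'
cat > look.py <<'E'
import sys
from h import *
C=np.array([.5384,.05655]);a=-.0625;E=np.array([[np.cos(a),np.sin(a)],[-np.sin(a),np.cos(a)]])
s=ctrl.sense();print('tcp',(E@(s['position'][:2]-C)).round(4),'F',np.array(s['wrist_force']).round(1),s['clock'])
o=[]
for n in('scene','side'):
    im=ctrl.get_image(n);i=ctrl.camera_info(n);f=192/np.tan(np.radians(i['fov_y']/2))
    X=np.array(i['R'])@np.r_[C,.133]+i['t'];u,v=int(f*X[0]/X[2]+i['cx']),int(f*X[1]/X[2]+i['cy'])
    o.append(cv2.resize(im[v-65:v+25,u-50:u+50],(400,360),interpolation=cv2.INTER_CUBIC))
    print(n,'crop origin',u-50,v-65)
cv2.imwrite(f'pics/{sys.argv[1]}.png',np.hstack(o)[:,:,::-1])
E
python3 look.py c1
```

```text
clock: 2.78
position: [0.4868, 0.0609, 0.2212]
tcp_rot: [[-0.998, 0.061, 0.0], [0.061, 0.998, 0.0], [-0.0, 0.0, -1.0]]
wrist_force: [-0.4, 1.2, -0.2]
opening: 0.001
finger_force: 0.0
clock: 3.52
position: [0.505, 0.0585, 0.2212]
tcp_rot: [[-0.998, 0.063, -0.001], [0.063, 0.998, 0.0], [0.001, 0.0, -1.0]]
wrist_force: [-5.0, 1.1, 3.6]
opening: -0.003
finger_force: 2.2
tcp [-0.0334 -0.0001] F [-5.   1.1  3.6] 3.525
scene crop origin 206 141
side crop origin 198 128
```

View pics/c1.png

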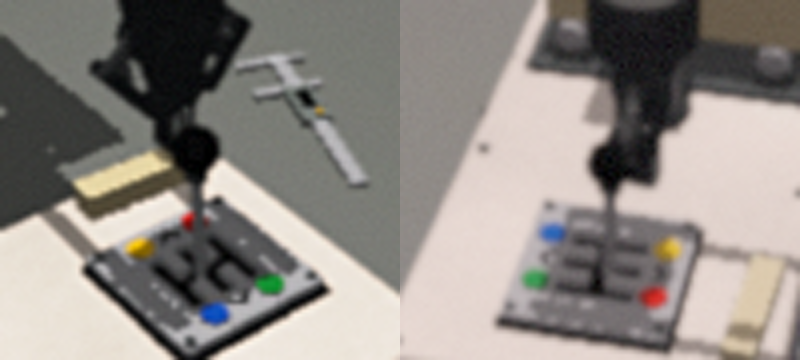

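Contact is made at about 5 N. Both views show the ball in front of the fingers (scene about (255,178)) with the stem nearly at the cross lane, about 4 mm short at the ball. I'll push 4 mm more, back off and measure clear of the fingers.

```bash
python3 shift.py '-0.002 0 0 0 0;-0.002 0 0 0 0;0 0 0 0 0' && python3 shift.py '0.03 0 0 0 0;0.04 0 -0.04 0 0;0.04 0 -0.04 0 0;0.03 0 0 0 0;0 0 0 0 0'
python3 - <<'E'
from h import *
C=np.array([.5384,.05655]);a=-.0625;E=np.array([[np.cos(a),np.sin(a)],[-np.sin(a),np.cos(a)]])
r=[]
for n,b in(('scene',(244,166,268,187)),('side',(241,160,262,177))):
    im=ctrl.get_image(n);np.save(f'pics/{n}2.npy',im);i=ctrl.camera_info(n);c,s=ball(im,b);print(c,s);r.append(ray(i,*c))
p=meet(r);print(p,E@(p[:2]-C))
im=ctrl.get_image('wrist');i=ctrl.camera_info('wrist');np.save('pics/w2.npy',im)
cv2.imwrite('pics/w2.png',im[:,:,::-1])
for k,(c,ar) in blobs(im,(190,150,330,384)).items():print(k,np.round(c,1),ar,E@(plane(i,c,.133)[:2]-C))
E
```

```text
clock: 4.0
position: [0.5096, 0.0583, 0.2213]
tcp_rot: [[-0.998, 0.063, 0.0], [0.063, 0.998, -0.0], [-0.0, -0.0, -1.0]]
wrist_force: [-4.1, -0.2, 4.3]
opening: -0.0
finger_force: 2.1
clock: 4.62
position: [0.3694, 0.0672, 0.3022]
tcp_rot: [[-0.998, 0.063, 0.004], [0.063, 0.998, -0.0], [-0.004, -0.0, -1.0]]
wrist_force: [0.6, -0.7, -0.6]
opening: -0.003
finger_force: 0.0
(np.float64(255.33620689655172), np.float64(179.26724137931035)) [  6   7  12  14 116]
(np.float64(248.94520547945206), np.float64(168.68493150684932)) [ 4  4  9 12 73]
[0.533665   0.05688032 0.23217406] [-4.74638283e-03  3.39352721e-05]
red [278.4 258.2] 5 [-0.0485304   0.03440835]
```

View pics/w2.png

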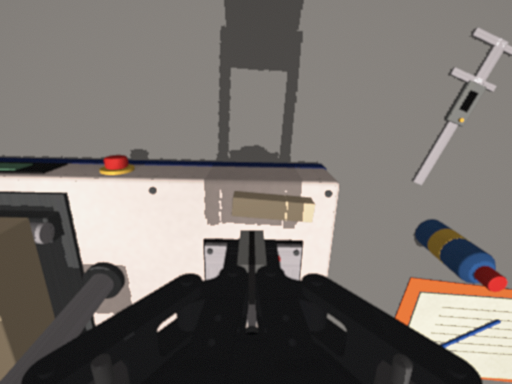

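The wrist view shows red partly hidden at (278,258) and the lever behind the fingers. The far cameras have only about 2.6 mm per pixel and the neutral band is narrow, so I'll use the wrist camera from two lateral places.

```bash
cat > wr.py <<'E'
from h import *
import sys
s=ctrl.sense();i=ctrl.camera_info('wrist');im=ctrl.get_image('wrist');np.savez('pics/'+sys.argv[1],im=im,i=np.array(i,dtype=object))
cv2.imwrite(f'pics/{sys.argv[1]}.png',im[:,:,::-1])
E
python3 shift.py '-0.03 0.035 0 0 0;-0.02 0.035 0 0 0;0 0 0 0 0;0 0 0 0 0' && python3 wr.py wa && python3 shift.py '0 -0.045 0 0 0;0 -0.045 0 0 0;0 -0.05 0 0 0;0 0 0 0 0;0 0 0 0 0' && python3 wr.py wb
python3 -c "
import cv2,numpy as np
a=cv2.imread('pics/wa.png')[150:384,60:440];b=cv2.imread('pics/wb.png')[150:384,80:460];cv2.imwrite('pics/wab.png',np.hstack([a,b]))"
```

```text
clock: 5.28
position: [0.4241, 0.1335, 0.3004]
tcp_rot: [[-0.998, 0.062, -0.002], [0.062, 0.998, -0.001], [0.002, -0.001, -1.0]]
wrist_force: [0.7, -0.4, 0.7]
opening: -0.002
finger_force: 0.0
clock: 5.95
position: [0.4148, -0.0062, 0.3014]
tcp_rot: [[-0.998, 0.065, 0.0], [0.065, 0.998, 0.0], [-0.0, 0.0, -1.0]]
wrist_force: [-0.8, -0.2, -0.1]
opening: -0.005
finger_force: 0.0
```

View pics/wab.png

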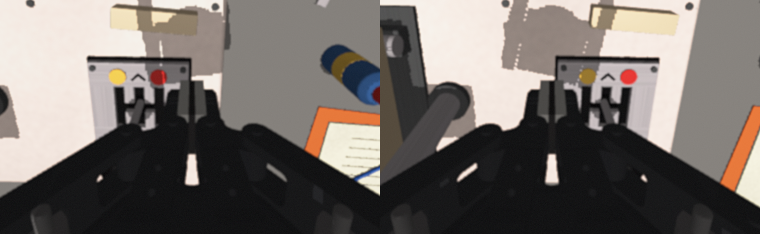

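The ball falls behind the gripper because image rows grow with +x. Moving the tool forward above the lever brings the whole gate into clear view.

```bash
python3 shift.py '-0.04 0.03 -0.01 0 0;-0.05 0 0 0 0;-0.05 0 0 0 0;0 0 0 0 0;0 0 0 0 0' && python3 wr.py wc && python3 shift.py '0 0.04 0 0 0;0 0.04 0 0 0;0 0 0 0 0;0 0 0 0 0' && python3 wr.py wd
python3 -c "
import cv2,numpy as np
a=cv2.imread('pics/wc.png')[40:300,60:440];b=cv2.imread('pics/wd.png')[40:300,60:440];cv2.imwrite('pics/wcd.png',np.hstack([a,b]))"
```

```text
clock: 6.62
position: [0.5561, 0.0166, 0.3108]
tcp_rot: [[-0.998, 0.061, -0.002], [0.061, 0.998, 0.0], [0.002, 0.0, -1.0]]
wrist_force: [-0.7, -0.1, -0.6]
opening: -0.001
finger_force: 0.0
clock: 7.18
position: [0.561, 0.0951, 0.312]
tcp_rot: [[-0.998, 0.062, 0.001], [0.062, 0.998, -0.001], [-0.001, -0.001, -1.0]]
wrist_force: [1.0, 0.3, 0.8]
opening: -0.004
finger_force: 0.0
```

View pics/wcd.png

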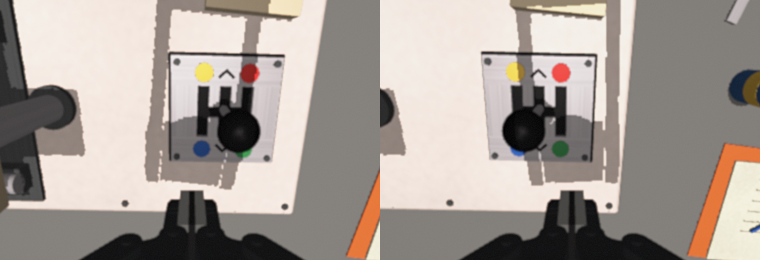

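Both wrist pictures show the gate clearly. The ball is at (299,170) in wc and (203,170) in wd, with the discs around it. Measuring.

```bash
cat > lev.py <<'E'
from h import *
import sys
def blob2(im,box):
    x0,y0,x1,y1=box;h=cv2.cvtColor(im[y0:y1,x0:x1],cv2.COLOR_RGB2HSV).astype(int);o={}
    for k,(a,b) in H.items():
        m=((h[...,0]>=a)&(h[...,0]<=b) if a<b else (h[...,0]>=a)|(h[...,0]<=b))&(h[...,1]>110)&(h[...,2]>40)
        n,l,s,c=cv2.connectedComponentsWithStats(m.astype(np.uint8))
        if n>1:
            j=1+s[1:,4].argmax()
            if s[j,4]>150:o[k]=(c[j]+[x0,y0],s[j])
    return o
def run(views,out=True):
    rs={}
    for n,box in views:
        z=np.load(f'pics/{n}.npz',allow_pickle=True);im=z['im'];i=z['i'].item()
        for k,(c,s) in blob2(im,box).items():
            if out:print(n,k,c.round(1),s[2:])
            if s[4]>240:rs.setdefault(k,[]).append((i,c))
        x0,y0,x1,y1=box;m=(im[y0:y1,x0:x1].max(2)<32).astype(np.uint8);m=cv2.morphologyEx(m,cv2.MORPH_OPEN,cv2.getStructuringElement(cv2.MORPH_ELLIPSE,(19,19)))
        cs,_=cv2.findContours(m,cv2.RETR_EXTERNAL,cv2.CHAIN_APPROX_NONE)
        (u,v),r=cv2.minEnclosingCircle(max(cs,key=cv2.contourArea));u+=x0;v+=y0
        if out:print(n,'ball',u,v,r)
        rs.setdefault('ball',[]).append((i,(u,v)))
    P={}
    for k,l in rs.items():
        q=np.mean([plane(i,c,.133 if k!='ball' else .235) for i,c in l],0)
        P[k]=q[:2];print(k,'plane',q.round(4),'two-view',meet([ray(i,*c) for i,c in l]).round(4) if len(l)>1 else '')
    return P
if __name__=='__main__':
    P=run([('wc',(200,60,360,212)),('wd',(130,60,290,212))])
    L={'green':(46,26),'red':(-46,26),'blue':(46,-26),'yellow':(-46,-26)};K=[k for k in L if k in P]
    A=np.array([L[k] for k in K])/1e3;B=np.array([P[k] for k in K]);a0,b0=A.mean(0),B.mean(0)
    U,S,Vt=np.linalg.svd((B-b0).T@(A-a0));R=U@Vt;C=b0-R@a0
    print(K,'C',C,'yaw',np.arctan2(R[1,0],R[0,0]),'resid',(B-(A@R.T+C)).round(4).tolist());print('ball tester',R.T@(P['ball']-C))
    np.savez('pics/fix.npz',R=R,C=C)
E
python3 lev.py
```

```text
wc yellow [263.9 112. ] [ 17  19 254]
wc blue [261.1 188.3] [ 16  16 190]
wc red [309.3 112.9] [ 18  19 269]
wc ball 295.0 161.0 16.763153076171875
wd green [240.  188.5] [ 15  14 169]
wd yellow [192.9 111.5] [ 12  18 182]
wd red [240.5 112.5] [ 18  18 257]
wd ball 207.5 161.5 17.10272979736328
yellow plane [0.4905 0.0338 0.133 ] two-view 
red plane [0.4947 0.0854 0.133 ] two-view [0.4948 0.0855 0.1309]
ball plane [0.5255 0.0566 0.235 ] two-view [0.5304 0.0563 0.2139]
['red', 'yellow'] C [0.53843282 0.05584615] yaw -0.08095596335613706 resid [[-0.0, -0.0001], [0.0, 0.0001]]
ball tester [-0.01294075 -0.00033755]
```

```bash
sed -i 's/if s\[4\]>240/if s[2]>=14 and s[3]>=14/; s/max(2)<32/max(2)<58/' lev.py; python3 lev.py
python3 -c "
import numpy as np
im=np.load('pics/wc.npz',allow_pickle=True)['im'];print(im.max(2)[170,265:335:2],im.max(2)[130:212:2,299])"
```

```text
wc yellow [263.9 112. ] [ 17  19 254]
wc blue [261.1 188.3] [ 16  16 190]
wc red [309.3 112.9] [ 18  19 269]
wc ball 297.9757308959961 169.4417495727539 22.64470863342285
wd green [240.  188.5] [ 15  14 169]
wd yellow [192.9 111.5] [ 12  18 182]
wd red [240.5 112.5] [ 18  18 257]
wd ball 203.5 168.5 22.638561248779297
yellow plane [0.4905 0.0338 0.133 ] two-view 
blue plane [0.5814 0.0262 0.133 ] two-view 
red plane [0.4947 0.0854 0.133 ] two-view [0.4948 0.0855 0.1309]
ball plane [0.532  0.0558 0.235 ] two-view [0.5324 0.0557 0.2336]
green plane [0.5858 0.0781 0.133 ] two-view 
['green', 'red', 'blue', 'yellow'] C [0.53808426 0.05585911] yaw -0.08164587446178842 resid [[-0.0003, 0.0001], [0.0003, -0.0002], [-0.0004, -0.0], [0.0004, 0.0001]]
ball tester [-0.00606777 -0.00059557]
[ 15  74 120 117 115 116  60   7  11   8  13  13  15  13  22  28  40  42
  41  30  20  18  17  16  15  13   5  55 189 204 203 199 199 199 201] [118 118 117 117 116 116 115 115 100  25  11  12  13  14  12  13  13  16
  25  31  42  48  41  30  24  21  17  16  13  14  12  46  86  91 102 110
 188 242 247 247 247]
```

The residuals are below 0.5 mm: the ball is at -6 mm with yaw -0.082, and a TCP-to-ball contact offset of about 23 mm. I'll push 6 mm more, then look again from the right side.

```bash
python3 shift.py '0.04 -0.02 0 0.019 0;0.05 -0.021 0 0 0;0 0 0.045 0 0;0 0 0.045 0 0;-0.02 0 0 0 0;-0.012 0 0 0 0;0 0 0 0 0' && python3 shift.py '-0.004 0 0 0 0;-0.004 0 0 0 0;-0.004 0 0 0 0;-0.003 0 0 0 0;0 0 0 0 0;0 0 0 0 0'
python3 -c "
from h import *
z=np.load('pics/fix.npz');print(z['R'].T@(ctrl.sense()['position'][:2]-z['C']))"
```

```text
clock: 8.1
position: [0.5021, 0.0574, 0.222]
tcp_rot: [[-0.997, 0.083, 0.002], [0.083, 0.997, -0.0], [-0.002, -0.0, -1.0]]
wrist_force: [-0.6, 0.4, -0.3]
opening: 0.002
finger_force: 0.0
clock: 8.85
position: [0.5157, 0.057, 0.2213]
tcp_rot: [[-0.997, 0.082, -0.0], [0.082, 0.997, 0.0], [0.0, 0.0, -1.0]]
wrist_force: [-4.3, 0.0, 3.1]
opening: 0.003
finger_force: 2.0
[-0.02240122 -0.00067362]
```

Back off, raise and move to the right-hand viewpoint.

```bash
python3 shift.py '0.03 0 0 0 0;0.01 0 -0.045 0 0;0 -0.03 -0.045 0 0;-0.04 -0.03 0 0 0;-0.04 0 0 0 0;0 0 0 0 0;0 0 0 0 0' && python3 wr.py we
python3 - <<'E'
from lev import *
z=np.load('pics/fix.npz');s=ctrl.sense()
print('tcp',z['R'].T@(s['position'][:2]-z['C']))
P=run([('we',(200,60,380,212))])
for k in P:print(k,z['R'].T@(P[k]-z['C']))
E
```

```text
clock: 9.72
position: [0.5507, -0.006, 0.3108]
tcp_rot: [[-0.997, 0.082, -0.001], [0.082, 0.997, 0.0], [0.001, 0.0, -1.0]]
wrist_force: [-0.1, 0.8, 0.3]
opening: -0.0
finger_force: 0.0
tcp [ 0.01725044 -0.0605063 ]
we yellow [282.7 114.7] [ 18  18 257]
we blue [280.  190.7] [ 17  15 190]
we red [328.3 114.8] [ 18  19 274]
we ball 323.73514556884766 180.56188201904297 21.74877166748047
yellow plane [0.4903 0.0335 0.133 ] two-view 
blue plane [0.5814 0.026  0.133 ] two-view 
red plane [0.4946 0.085  0.133 ] two-view 
ball plane [0.5389 0.0545 0.235 ] two-view 
yellow [-0.04579198 -0.02619192]
blue [ 0.04564683 -0.02619613]
red [-0.04570446  0.02552456]
ball [ 0.00093788 -0.00125541]
```

The ball is at +0.9 mm along and -1.3 mm across, so it is neutral. I'll lower on its right side and push left along the lane.

```bash
python3 shift.py '0.0165 0 0.045 0 0;0 0 0.045 0 0;0 0.02 0 0 0;0 0 0 0 0' && python3 shift.py '0 0.005 0 0 0;0 0.005 0 0 0;0 0.005 0 0 0;0 0.005 0 0 0;0 0 0 0 0'
python3 -c "
from h import *
z=np.load('pics/fix.npz');print(z['R'].T@(ctrl.sense()['position'][:2]-z['C']))"
```

```text
clock: 10.28
position: [0.5353, 0.0163, 0.2215]
tcp_rot: [[-0.997, 0.08, 0.0], [0.08, 0.997, 0.0], [-0.0, 0.0, -1.0]]
wrist_force: [-0.1, 0.1, 0.4]
opening: 0.0
finger_force: 0.0
clock: 10.9
position: [0.5379, 0.0351, 0.2216]
tcp_rot: [[-0.997, 0.081, 0.001], [0.081, 0.997, -0.0], [-0.001, -0.0, -1.0]]
wrist_force: [-0.3, -2.6, 1.7]
opening: 0.001
finger_force: 1.3
[ 0.00150661 -0.02066917]
```

```bash
python3 shift.py '0 0.005 0 0 0;0 0.005 0 0 0;0 0.005 0 0 0;0 0 0 0 0' && python3 shift.py '0 0.005 0 0 0;0 0.005 0 0 0;0 0 0 0 0;0 0 0 0 0' && python3 look.py c3
```

```text
clock: 11.4
position: [0.5389, 0.0506, 0.2212]
tcp_rot: [[-0.997, 0.081, -0.0], [0.081, 0.997, 0.0], [0.0, 0.0, -1.0]]
wrist_force: [1.1, -2.5, 1.6]
opening: -0.002
finger_force: 1.1
clock: 11.9
position: [0.5395, 0.0602, 0.221]
tcp_rot: [[-0.997, 0.081, -0.001], [0.081, 0.997, 0.0], [0.001, 0.0, -1.0]]
wrist_force: [0.3, -2.7, -1.5]
opening: 0.0
finger_force: 0.9
tcp [0.0009 0.0037] F [ 0.3 -2.7 -1.5] 11.9
scene crop origin 206 141
side crop origin 198 128
```

View pics/c3.png

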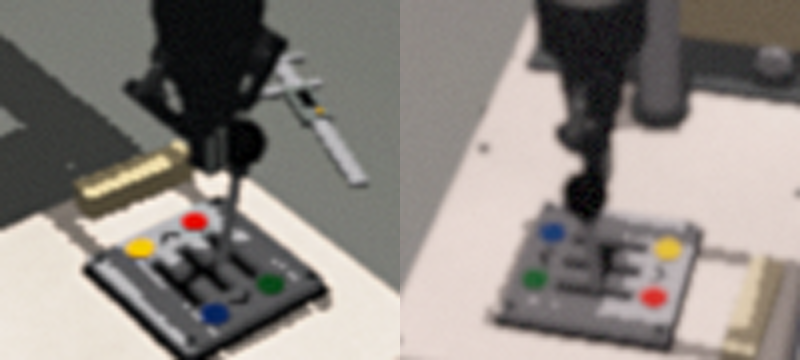

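The ball has moved left (scene about (267,177)) and the stem is on its way along the lane, with only about 2.7 N of force. I'll continue until it nears the stop.

```bash
python3 shift.py '0 0.005 0 0 0;0 0.005 0 0 0;0 0.004 0 0 0;0 0 0 0 0' && python3 shift.py '0 0.003 0 0 0;0 0.002 0 0 0;0 0 0 0 0' && python3 shift.py '0 0.002 0 0 0;0 0 0 0 0'
```

```text
clock: 12.5
position: [0.5408, 0.0744, 0.2213]
tcp_rot: [[-0.997, 0.081, 0.0], [0.081, 0.997, 0.0], [-0.0, 0.0, -1.0]]
wrist_force: [-0.6, -2.6, -1.3]
opening: 0.0
finger_force: 1.0
clock: 12.88
position: [0.5413, 0.0791, 0.2214]
tcp_rot: [[-0.997, 0.082, 0.0], [0.082, 0.997, 0.0], [-0.0, 0.0, -1.0]]
wrist_force: [-0.4, -2.4, -0.8]
opening: 0.002
finger_force: 1.0
clock: 13.12
position: [0.5414, 0.0804, 0.2212]
tcp_rot: [[-0.997, 0.082, -0.0], [0.082, 0.997, -0.001], [0.0, -0.001, -1.0]]
wrist_force: [-0.6, -4.9, -1.3]
opening: -0.003
finger_force: 2.2
```

The force is starting to rise, so it is near the stop. Back off, raise and measure.

```bash
python3 shift.py '0 -0.03 0 0 0;0 -0.01 -0.045 0 0;-0.017 0 -0.045 0 0;0 0 0 0 0;0 0 0 0 0' && python3 wr.py wf
python3 - <<'E'
from lev import *
z=np.load('pics/fix.npz');s=ctrl.sense()
print('tcp',z['R'].T@(s['position'][:2]-z['C']))
P=run([('wf',(200,60,380,212))])
for k in P:print(k,z['R'].T@(P[k]-z['C']))
E
```

```text
clock: 13.75
position: [0.5548, 0.0403, 0.3108]
tcp_rot: [[-0.997, 0.081, -0.001], [0.081, 0.997, 0.001], [0.001, 0.001, -1.0]]
wrist_force: [0.6, 0.2, -0.1]
opening: -0.0
finger_force: 0.0
tcp [ 0.01743482 -0.01419408]
wf green [284.2 190.5] [ 15  14 171]
wf yellow [241.9 114.6] [ 17  18 254]
wf blue [242.7 190.5] [ 16  16 191]
wf red [287.6 114.5] [ 18  18 269]
wf ball 329.0 177.5 21.360109329223633
green plane [0.5856 0.0778 0.133 ] two-view 
yellow plane [0.4905 0.0338 0.133 ] two-view 
blue plane [0.5815 0.0264 0.133 ] two-view 
red plane [0.4947 0.0855 0.133 ] two-view 
ball plane [0.5407 0.1053 0.235 ] two-view 
green [0.04560411 0.02575398]
yellow [-0.0456189  -0.02586971]
blue [ 0.04572462 -0.02585211]
red [-0.0456993   0.02595584]
ball [-0.00144363  0.04945685]
```

The lever is in the lane at the left slot: the ball is at about (-1, 51) mm. I'll go behind it on the robot's side, lower a little more, and push it away.

```bash
python3 shift.py '0.045 0.032 0 0 0;0.0425 0.033 0 0 0;0 0 0.05 0 0;0 0 0.05 0 0;-0.02 0 0 0 0;-0.017 0 0 0 0;0 0 0 0 0' && python3 shift.py '-0.005 0 0 0 0;-0.005 0 0 0 0;-0.005 0 0 0 0;-0.005 0 0 0 0;-0.005 0 0 0 0;0 0 0 0 0'
python3 -c "
from h import *
z=np.load('pics/fix.npz');print(z['R'].T@(ctrl.sense()['position'][:2]-z['C']))"
```

```text
clock: 14.68
position: [0.5113, 0.1085, 0.2113]
tcp_rot: [[-0.997, 0.082, 0.001], [0.082, 0.997, 0.0], [-0.001, 0.0, -1.0]]
wrist_force: [0.3, -0.1, -0.6]
opening: -0.001
finger_force: 0.0
clock: 15.42
position: [0.5353, 0.1065, 0.2112]
tcp_rot: [[-0.997, 0.082, 0.0], [0.082, 0.997, 0.0], [-0.0, 0.0, -1.0]]
wrist_force: [-4.0, 0.9, 2.5]
opening: -0.002
finger_force: 1.8
[-0.00686484  0.05028725]
```

```bash
python3 shift.py '-0.005 0 0 0 0;-0.005 0 0 0 0;-0.005 0 0 0 0;-0.005 0 0 0 0;0 0 0 0 0' && python3 shift.py '-0.004 0 0 0 0;-0.003 0 0 0 0;-0.003 0 0 0 0;0 0 0 0 0' && python3 shift.py '-0.002 0 0 0 0;0 0 0 0 0'
python3 -c "
from h import *
z=np.load('pics/fix.npz');print(z['R'].T@(ctrl.sense()['position'][:2]-z['C']))"
```

```text
clock: 16.05
position: [0.5549, 0.1047, 0.2105]
tcp_rot: [[-0.997, 0.082, -0.001], [0.082, 0.997, -0.0], [0.001, -0.0, -1.0]]
wrist_force: [-4.0, -0.8, -3.1]
opening: -0.002
finger_force: 2.0
clock: 16.55
position: [0.5639, 0.1041, 0.2109]
tcp_rot: [[-0.997, 0.082, -0.003], [0.082, 0.997, -0.0], [0.003, -0.0, -1.0]]
wrist_force: [-8.0, -1.3, -2.6]
opening: -0.004
finger_force: 3.8
clock: 16.8
position: [0.5645, 0.1041, 0.2108]
tcp_rot: [[-0.997, 0.081, -0.006], [0.081, 0.997, -0.0], [0.006, -0.0, -1.0]]
wrist_force: [-11.7, -0.1, -0.7]
opening: -0.0
finger_force: 5.8
[0.02241592 0.05019973]
```

The force has risen to 12 N, so the slot's end is reached. Back off and check.

```bash
python3 shift.py '0.04 0 0 0 0;0.04 0 -0.05 0 0;0 -0.05 -0.05 0 0;-0.05 -0.05 0 0 0;-0.05 0 0 0 0;0 0 0 0 0;0 0 0 0 0' && python3 wr.py wg
python3 - <<'E'
from lev import *
z=np.load('pics/fix.npz');s=ctrl.sense()
print('tcp',z['R'].T@(s['position'][:2]-z['C']))
P=run([('wg',(200,60,400,225))])
for k in P:print(k,z['R'].T@(P[k]-z['C']))
w=np.load('pics/wg.npz',allow_pickle=True)
i=w['i'].item()
for c in [(x,y) for x,y in []]:pass
import h
b=plane(i,cv2.minEnclosingCircle(np.array([[0,0]],np.float32))[0],.223)
E
```

```text
clock: 17.68
position: [0.5755, 0.0146, 0.3048]
tcp_rot: [[-0.997, 0.082, 0.002], [0.082, 0.997, -0.0], [-0.002, -0.0, -1.0]]
wrist_force: [0.4, 0.7, -0.4]
opening: 0.001
finger_force: 0.0
tcp [ 0.0400279  -0.03788428]
wg green [305.8 173.8] [ 17  15 199]
wg yellow [263.6  92.9] [ 18  19 280]
wg blue [262.4 173.8] [ 16  17 209]
wg red [311.2  92.9] [ 19  21 301]
wg ball 355.0833282470703 200.0833282470703 21.517864227294922
green plane [0.5857 0.0778 0.133 ] two-view 
yellow plane [0.4905 0.0337 0.133 ] two-view 
blue plane [0.5815 0.0262 0.133 ] two-view 
red plane [0.4947 0.0851 0.133 ] two-view 
ball plane [0.5811 0.0997 0.235 ] two-view 
green [0.04563815 0.02578899]
yellow [-0.04557042 -0.02598065]
blue [ 0.04566791 -0.02601537]
red [-0.04559691  0.0256451 ]
ball [0.03928405 0.04715734]
```

View pics/wg.png

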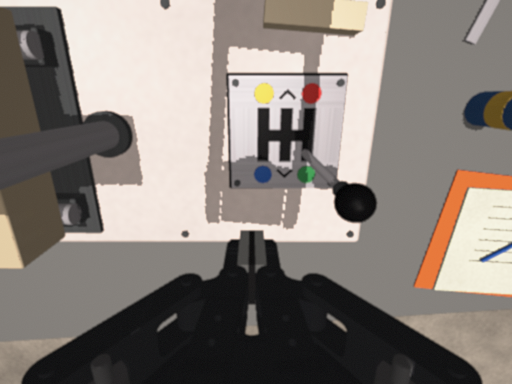

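The stem lies in the green slot towards the disc (disc (306,174), ball (355,202)). The ball is at about (45, 52) mm, so it is home or 1–2 mm short. I'll push once more, slightly firmer, to be sure.

```bash
python3 shift.py '0.05 0 0 0 0;0.05 0.05 0 0 0;0 0.05 0.05 0 0;-0.02 0 0.05 0 0;-0.02 0 0 0 0;-0.015 0 0 0 0;0 0 0 0 0' && python3 shift.py '-0.008 0 0 0 0;-0.006 0 0 0 0;-0.004 0 0 0 0;-0.003 0 0 0 0;0 0 0 0 0' && python3 shift.py '-0.002 0 0 0 0;-0.002 0 0 0 0;0 0 0 0 0'
python3 -c "
from h import *
z=np.load('pics/fix.npz');print(z['R'].T@(ctrl.sense()['position'][:2]-z['C']))"
```

```text
clock: 18.6
position: [0.5439, 0.1059, 0.2112]
tcp_rot: [[-0.997, 0.082, 0.003], [0.082, 0.997, -0.0], [-0.003, 0.0, -1.0]]
wrist_force: [-0.6, 0.2, 1.4]
opening: 0.005
finger_force: 0.0
clock: 19.23
position: [0.5632, 0.1043, 0.21]
tcp_rot: [[-0.997, 0.082, -0.002], [0.082, 0.997, 0.0], [0.002, -0.0, -1.0]]
wrist_force: [-3.5, 0.1, 1.8]
opening: -0.0
finger_force: 1.7
clock: 19.6
position: [0.5646, 0.1042, 0.2098]
tcp_rot: [[-0.997, 0.081, -0.007], [0.081, 0.997, 0.0], [0.007, -0.0, -1.0]]
wrist_force: [-11.0, 1.4, 6.2]
opening: 0.002
finger_force: 5.9
[0.02251885 0.05039471]
```

It stops at the same place. One last firmer nudge, then withdraw and verify.

```bash
python3 shift.py '-0.002 0 0 0 0;-0.001 0 0 0 0;0 0 0 0 0' && python3 shift.py '0.04 0 0 0 0;0.04 0 -0.05 0 0;0 -0.05 -0.05 0 0;-0.05 -0.05 0 0 0;-0.04 0 0 0 0;0 0 0 0 0;0 0 0 0 0' && python3 wr.py wh
python3 - <<'E'
from lev import *
z=np.load('pics/fix.npz');R,C=z['R'],z['C']
w=np.load('pics/wh.npz',allow_pickle=True);im=w['im'];i=w['i'].item()
box=(200,60,400,235);P=run([('wh',box)])
g=cv2.HoughCircles(cv2.GaussianBlur(cv2.cvtColor(im,cv2.COLOR_RGB2GRAY),(3,3),0)[60:240,300:420],cv2.HOUGH_GRADIENT,1,40,param1=120,param2=12,minRadius=19,maxRadius=25)
print(g)
for c in ([g[0,0,:2]+[300,60]] if g is not None else []):
    b=R.T@(plane(i,c,.224)[:2]-C);print('ball',b,'stem at gate',b*106/215,'green',R.T@(P['green']-C),'dist',np.linalg.norm(b*106/215-[.046,.026]))
E
```

```text
clock: 19.98
position: [0.5653, 0.1042, 0.2096]
tcp_rot: [[-0.997, 0.081, -0.011], [0.081, 0.997, 0.0], [0.011, -0.001, -1.0]]
wrist_force: [-17.5, 0.3, 9.8]
opening: -0.003
finger_force: 9.4
clock: 20.85
position: [0.5683, 0.0153, 0.3027]
tcp_rot: [[-0.997, 0.082, -0.001], [0.082, 0.997, 0.0], [0.001, 0.0, -1.0]]
wrist_force: [-0.1, -0.0, 0.0]
opening: 0.002
finger_force: 0.0
wh green [305.5 180.5] [ 16  16 195]
wh yellow [263.4 100.3] [ 18  20 279]
wh blue [262.3 180.5] [ 17  16 212]
wh red [310.9 100.3] [ 19  20 296]
wh ball 353.86065673828125 209.86065673828125 21.826675415039062
green plane [0.5857 0.0778 0.133 ] two-view 
yellow plane [0.4905 0.0336 0.133 ] two-view 
blue plane [0.5815 0.0262 0.133 ] two-view 
red plane [0.4946 0.0852 0.133 ] two-view 
ball plane [0.5816 0.099  0.235 ] two-view 
[[[ 55.5 151.5  19.9]]]
ball [0.04616488 0.05269174] stem at gate [0.02276036 0.02597825] green [0.04570783 0.02572387] dist 0.023239649340875898
```

The stem is about 23 mm from the green disc, so it is fully home. The robot is clear and the arm is still, so I'm handing in.

```bash
python3 -c "
from plant import ctrl
print(ctrl.hand_in())"
```

```text
the job is handed in; nothing more can be done
None
```

The gear lever is home in the green disc's slot (stem measured about 23 mm from the disc), pushed with shut fingers at about 20 N at most, and the job is handed in; I touched nothing else but did not re-measure the brick, bar, caliper and can, and no verdict came back.

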